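# Weigh a counter order: slide the loaded tray over the step onto the scale

### The job

Make up the counter order: stand the tall filter upright in the order tray, then slide the stop bolt fully back out of the tray's way. Slide the tray along the plywood deck and over the step down onto the weighing plate - slide it, do not carry it, and do not let tray or filter tip - until the whole tray rests on the plate, about central and clear of the deck. Finally press the scale's key right down, leaving the filter standing in the tray and the other goods where they are.

Things in the scene. Friction and masses are not known exactly. Their poses are not given: they have to be found in the camera images.
- deck: fixed plywood display deck, a slab 50 mm high with a flat top. Origin: at the underside, 50 mm below the top. Its +y axis is the direction in which the tray slides; it reaches from x -100 to +200 and y -130 to +130 mm about its origin. The exit edge, with the step down, is at y = +130. A small steel guide for the stop bolt stands on it at x 90 to 108, y 94 to 130, up to 33 mm above the top
- scale: fixed counter scale just beyond the deck's exit edge (gap 10 mm), axes parallel to the deck's. Origin: on the plate's centre line, 40 mm below the flat steel weighing plate's top. Plate 200 mm (x) by 230 mm (y), 4 to 14 mm lower than the deck's top (varies). Beyond the plate, from y = +122 to +198, stands the plastic console, its top 48 mm above the origin (8 mm above the plate), with the key
- tray: loose aluminium tray on the deck, about 0.5 kg, 130 mm (x) by 180 mm (y), flat underside, walls 3 mm thick and 26 mm high, floor 3 mm thick. Origin: centre of its underside. Its +y axis points to its leading end, towards the scale (within a few degrees)
- tray_lug (a point): top centre of the tray's handle lug, an upright plate 36 mm (tray x) by 12 mm (tray y) on the leading end just inside the end wall, 81 mm from the tray's centre; this point is 62 mm above the tray's underside, so 36 mm of lug stands above the rim
- fuel_filter: the tall filter: white canister with a dark band at the foot, 60 mm diameter, 130 mm high, about 0.35 kg, standing on the table. Straight sides up to 112 mm, domed above. Origin: centre of its underside, z up
- stop (a joint): travel of the stop bolt in m: 0 = shut, its bar reaching across the tray's path at the exit edge; 0.055 = fully back. It slides along the deck's +x (away from the robot), stays where left, and needs about 2 to 4 N. The bar is 18 mm wide and its top is 19 mm above the deck
- stop_knob (a point): middle of the bolt's upright round knob: steel stem 20 mm diameter with a black head 26 mm diameter and 14 mm high, head top 70 mm above the deck's top. This point is on the knob's axis, 14 mm below its top, at the underside of the head
- print_key_top (a point): centre of the top of the scale's round push key (34 mm diameter, travel 6 mm, springs back, 5 N for full travel), on the console's near (robot) side, pressed straight down
- oil_filter: bystander: short white filter, 72 mm diameter, 72 mm high, upright, origin under its centre
- pulley: bystander: steel belt pulley, 84 mm diameter, 48 mm high, origin under its centre
- carton: bystander: cardboard carton 80 x 90 x 60 mm on the deck's far corner, origin under its centre
- gear: bystander: dark gear wheel, 94 mm diameter, 34 mm high, origin under its centre
- damper: bystander: damper lying on the table, 255 mm long along its x, 44 mm thick, origin under about its middle
- grease: bystander: can 68 mm diameter, 120 mm high, origin under its centre
- print_key (a joint): depression of the key in m: 0 = up, 0.006 = right down
Things that resemble listed ones, but are neither listed nor needed, are in the scene too. What is shaped like the fuel_filter but blue or red is not meant.

How it is judged:
By the outcome, as a careful person would: the job done as asked, in the order asked, and still so for the second after the job is handed in, with the robot touching nothing.
It also fails if it takes over 72 s, if anything falls off the work surface, if the arm or the gripper's body presses on something with over 40 N, if the wrist force passes 120 N, or if a joint passes its speed limit or range.

### The arm

A 7-joint arm with a two-finger parallel gripper is mounted at the origin on the work surface. World frame = base frame: x ahead of the robot, y to its left, z up, the work surface at z = 0. Lengths are in m, angles in rad, forces in N, time in s.
With the tool pointing down it reaches from about 0.425 to 0.925 m from the base axis. Payload 6.8 kg.
Tool frame: the origin (TCP) lies on the mounting face of the last link; the fingertips stand 173 mm ahead of it and the grasp point (between the pads) lies 155 mm ahead of it (grip_point_offset is the distance from the TCP to the grasp point, in m); x points along the fingers, z is the direction in which the jaws open and shut, and the axes are right-handed (so a half turn about x gives the same grasp; the last joint's range is limited). The gripper opens to 85 mm and grips with 20 to 120 N. Pads are 22 mm wide; open, the fingers measure 114 mm over their backs; the gripper's body (76 mm by 85 mm) begins 54 mm behind the grasp point. The pads swing forward as they close: fully open they stand 13 mm farther back than shut.
Start: joints at [1.199, 0.477, 0.022, 1.555, -0.011, 1.109, -0.083], TCP at [0.176, -0.652, 0.405] pointing down, gripper open.
Joint ranges: [-2.96, 2.96], [-0.34, 2.1], [-1.41, 1.46], [0.24, 2.44], [-1.37, 4.51], [0.17, 1.92], [-2.96, 2.96]. Speed limits (rad/s): [2.39, 2.39, 3.14, 3.14, 3.14, 3.14, 3.14].

### API

Orientations are given as a rotation vector (axis times angle).
In Python, from bench import * gives the robot as it stands. The module is installed in compiled form; this text tells all that it offers.
- The arm moves only by the tool servo_tool, never from a script. Its argument "motion" is a list of rows, each a list of 5 numbers: the shift along the tool's x, y, z in m, then the turn about the tool's x in degrees, then the gripper command: -1 is fully open, 1 is shut, values between are in proportion. In form: [[dx, dy, dz, turn, fingers], ...]. A call has 1 to 8 rows; each row is the pose to reach, as a shift and turn from the pose measured when the call began, along the tool's axes at that moment; what a row does not reach only later rows make up. A row lasts 1/10 s, in which the tool goes at most 50 mm and 8.59 degrees, less where a joint would pass 70% of its speed; a pose out of reach is approached as far as the arm can. A call with a gripper value outside its range is refused whole. The fingers move at their own pace and stop on an object; "force" is the grip in N (left out, the last holds). Time passes only in rows, so rows that repeat a pose let the fingers close. It gives the time, the measured TCP pose, the force and the opening at its end, in the units of the state.
- get_obs(): the state, without advancing time (a new reading comes with each control period).
- grab_frame(name): name is "scene" or "top" or "wrist"; returns the picture (400x640x3 uint8, red, green, blue); there is no depth.
- camera_params(name): a dict with "mtx" (3x3 intrinsics, pixels), "D" ([k1, k2, p1, p2, k3] as OpenCV has them; the pictures are not rectified), "world_to_cam" (4x4, takes a point from world to camera coordinates); the wrist camera has in their place "T_tool_cam" (4x4, takes a point from camera to tool coordinates, whose origin is the TCP and whose axes are the tool frame's). Camera axes: x right, y down, z forward; pixel columns grow to the right and rows downward; lengths in m; the calibration is good to about 2 mm. A picture is of the moment at which its call begins: read the wrist's pose just before it. camera_params takes no time and is no camera call.
- hand_in(): hands the job in, once; it reports no verdict.
The state is a dict: "clock": time; "joints": joint angles; "qvel": joint speeds; "tau": joint torques, N m; "tcp_pos": TCP position; "orientation": TCP orientation; "contact_force": force on the tool from outside, world axes, zero at the start; "moment": the same for the moment, N m; "grip_width": finger opening in m.
Only numpy, scipy, OpenCV 4.12 (cv2) and the standard library are available. Lean on these libraries where they do the work, as an engineer would, in place of code of your own. Each camera call takes 0.05 s, during which the arm holds its last target. There are 200 camera calls.

## Working session

There is one attempt and no reset: what is moved stays moved. The work goes in short steps, Python scripts to look and compute and a tool call to move; the robot and the scene stay as the last step left them, time stands still between calls to the robot, and variables do not carry over. Pictures are saved under pics/ and viewed, about 8 in all and at most 12, crops included, and the job is handed in when it is done.

Besides the shell and the picture viewer there is one more tool, called after "Call:" in YAML: its name, and indented under it one key for each argument. servo_tool: Moves the arm, as the interface text tells. Its arguments: {"type":"object","properties":{"motion":{"type":"array","items":{"type":"array","items":{"type":"number"}}},"force":{"type":"number"}},"required":["motion"]}

```bash
mkdir -p pics; cat > h.py <<'E'
from bench import *
import numpy as np, cv2, json
from scipy.spatial.transform import Rotation as R
def tool():
    o=get_obs(); T=np.eye(4); T[:3,:3]=R.from_rotvec(o["orientation"]).as_matrix(); T[:3,3]=o["tcp_pos"]; return T
def cam(name,T=None):
    p=camera_params(name); K=np.array(p["mtx"]); D=np.array(p["D"],float)
    W=np.array(p["world_to_cam"]) if name!="wrist" else np.linalg.inv((tool() if T is None else T)@np.array(p["T_tool_cam"]))
    return K,D,W
def onplane(c,uv,z):
    K,D,W=c; n=cv2.undistortPoints(np.array([[uv]],float),K,D)[0,0]
    d=W[:3,:3].T@np.array([n[0],n[1],1]); o=-W[:3,:3].T@W[:3,3]
    return o+d*(z-o[2])/d[2]
def proj(c,P):
    K,D,W=c; return cv2.projectPoints(np.array(P,float).reshape(-1,1,3),cv2.Rodrigues(W[:3,:3])[0],W[:3,3],K,D)[0].reshape(-1,2)
def totool(P): # world displacement of grasp point to P, in tool axes
    T=tool(); return T[:3,:3].T@(np.array(P)-(T@np.array([.155,0,0,1]))[:3])
def save(n,im): cv2.imwrite("pics/"+n,im[:,:,::-1])
E
python3 - <<'E'
from h import *
np.set_printoptions(precision=3,suppress=True)
o=get_obs(); print(o); print(tool())
a=grab_frame("scene");b=grab_frame("top");w=grab_frame("wrist")
save("scene.png",a);save("top.png",b);save("wrist.png",w)
for n in("scene","top"):
    K,D,W=cam(n); print(n,K.tolist(),D,-W[:3,:3].T@W[:3,3],W[2,:3])
print(camera_params("wrist"))
E
```

```text
{'clock': 0.0, 'joints': array([ 1.199,  0.478,  0.022,  1.556, -0.011,  1.109, -0.083]), 'qvel': array([ 0.   , -0.001, -0.001, -0.001, -0.001, -0.001,  0.002]), 'tau': array([  0.001, -59.645,   1.609, -28.12 ,   0.013,   0.009,   0.   ]), 'tcp_pos': array([ 0.176, -0.651,  0.404]), 'orientation': array([ 1.014,  1.324, -1.012]), 'contact_force': array([-0.38 ,  0.222,  1.575]), 'moment': array([ 0.009, -0.006, -0.017]), 'grip_width': 0.08587343273186443}
[[-0.001  0.965  0.261  0.176]
 [ 0.002  0.261 -0.965 -0.651]
 [-1.    -0.    -0.002  0.404]
 [ 0.     0.     0.     1.   ]]
scene [[422.78173772818326, 0.0, 314.01854141499683], [0.0, 422.78173772818326, 199.51510192520175], [0.0, 0.0, 1.0]] [-0.084  0.     0.     0.     0.   ] [ 0.98  -0.596  1.192] [-0.313  0.439 -0.842]
top [[464.3214233434407, 0.0, 325.2766378384572], [0.0, 464.3214233434407, 196.0122763949338], [0.0, 0.0, 1.0]] [-0.02  0.    0.    0.    0.  ] [0.432 0.002 1.444] [ 0.098 -0.021 -0.995]
{'mtx': array([[318.777,   0.   , 317.956],
       [  0.   , 318.777, 203.495],
       [  0.   ,   0.   ,   1.   ]]), 'D': array([-0.062,  0.   ,  0.   ,  0.   ,  0.   ]), 'T_tool_cam': array([[ 0.   , -0.264,  0.965,  0.031],
       [-0.   , -0.965, -0.264,  0.067],
       [ 1.   , -0.   , -0.   ,  0.   ],
       [ 0.   ,  0.   ,  0.   ,  1.   ]])}
```

View pics/scene.png

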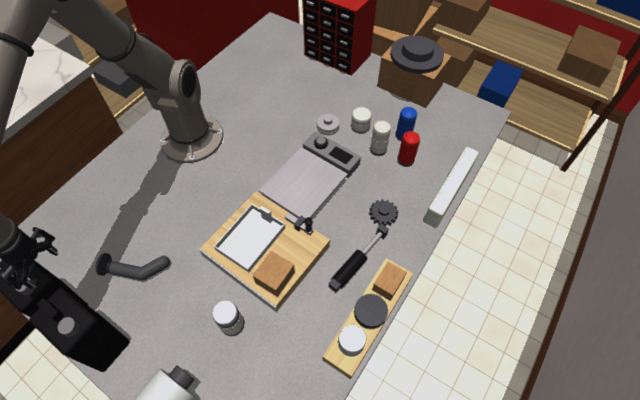

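View pics/top.png

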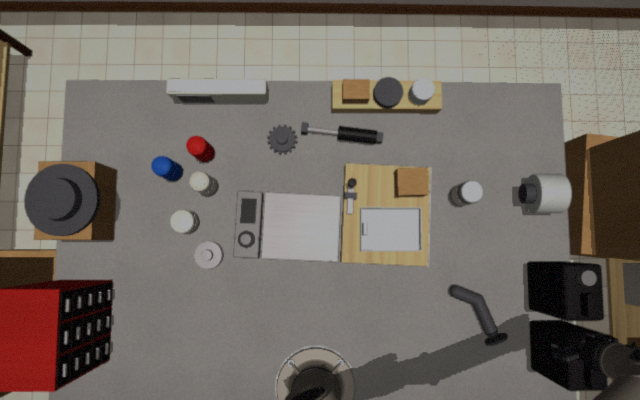

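Candidates for the tall filter (scene px): (228,317), (381,137) and (361,119). The blue and red ones at (407,122) and (408,148) are decoys. I'll confirm in one enlarged crop.

```bash
python3 - <<'E'
from h import *
a=cv2.imread("pics/scene.png");b=cv2.imread("pics/top.png")
def c(im,x0,y0,w,h,W,H): return cv2.resize(im[y0:y0+h,x0:x0+w],(W,H),interpolation=cv2.INTER_CUBIC)
A=c(a,338,90,60,70,257,300);B=c(a,198,282,60,70,257,300);C=c(a,250,180,67,70,286,300)
D=c(b,225,160,220,82,800,298)
cv2.imwrite("pics/m1.png",np.vstack([np.hstack([A,B,C]),D]))
E
```

```text
(no output)
```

View pics/m1.png

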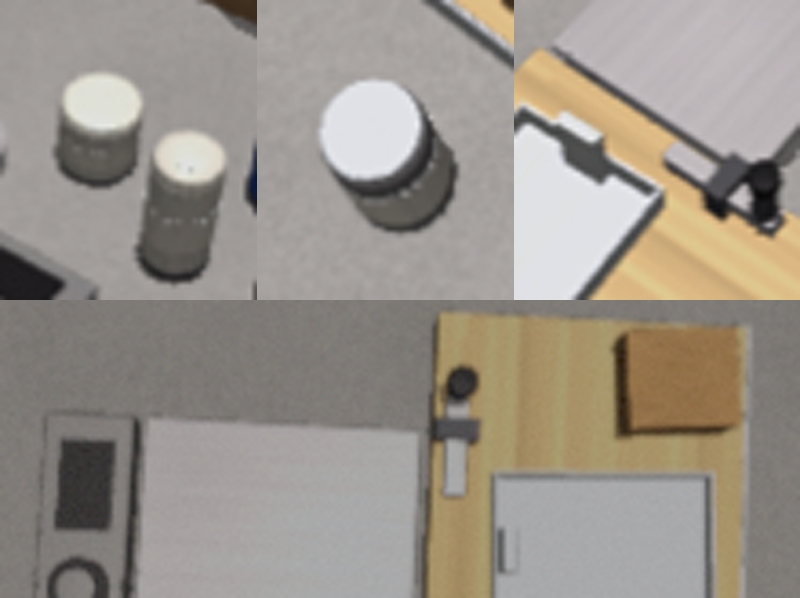

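The tall filter is the white one with the dark foot band at scene (381,137). The one at (228,317) is the wide grease can, and (361,119) is the short oil filter. Next I'll work out the positions.

```bash
python3 - <<'E'
from h import *
np.set_printoptions(precision=4,suppress=True)
s,t=cam("scene"),cam("top")
b=cv2.imread("pics/top.png")
f=lambda x,y:(225+x*.275,160+(y-300)*.275)
P=lambda n,c,uv,z:print(n,onplane(c,uv,z))
P("filter foot sc",s,(378.2,150),.0)
P("filter dome sc",s,(382.4,128.5),.128)
P("filter dome top",t,(203,180.5),.128)
P("oil",t,(182,221),.072)
for n,uv in dict(NL=(346,163.5),NR=(430.5,166.5),BL=(342,264),BR=(430,266)).items(): P("deck "+n,t,uv,.05)
P("knob",t,f(461,381),.12)
P("knob sc",s,(314,223),.12)
P("barend",t,f(455,496),.069)
for n,uv in dict(TL=f(493,475),TR=f(712,475),BL=(360,249),BR=(420,251)).items(): P("tray "+n,t,uv,.079)
P("lug",t,f(507,550),.112)
P("plate tl",t,f(145,418),.043);P("plate tr",t,f(420,432),.043)
P("plate bl",t,(262,260),.043)
P("key",t,(246,240),.05)
c=cv2.resize(b[180:275,225:440],(800,354),interpolation=cv2.INTER_CUBIC)
cv2.imwrite("pics/m2.png",c)
E
```

```text
filter foot sc [0.6113 0.3313 0.    ]
filter dome sc [0.617  0.3209 0.128 ]
filter dome top [0.6058 0.3217 0.128 ]
oil [0.4929 0.3937 0.072 ]
deck NL [ 0.6697 -0.0909  0.05  ]
deck NR [ 0.6617 -0.3493  0.05  ]
deck BL [ 0.3669 -0.078   0.05  ]
deck BR [ 0.3608 -0.3415  0.05  ]
knob [ 0.6032 -0.1027  0.12  ]
knob sc [ 0.6274 -0.1035  0.12  ]
barend [ 0.5152 -0.1014  0.069 ]
tray TL [ 0.5317 -0.1316  0.079 ]
tray TR [ 0.5321 -0.3104  0.079 ]
tray BL [ 0.4118 -0.1291  0.079 ]
tray BR [ 0.4059 -0.3056  0.079 ]
lug [ 0.47  -0.139  0.112]
plate tl [0.5812 0.1547 0.043 ]
plate tr [ 0.5701 -0.0743  0.043 ]
plate bl [0.3784 0.1606 0.043 ]
key [0.4377 0.2082 0.05  ]
```

View pics/m2.png

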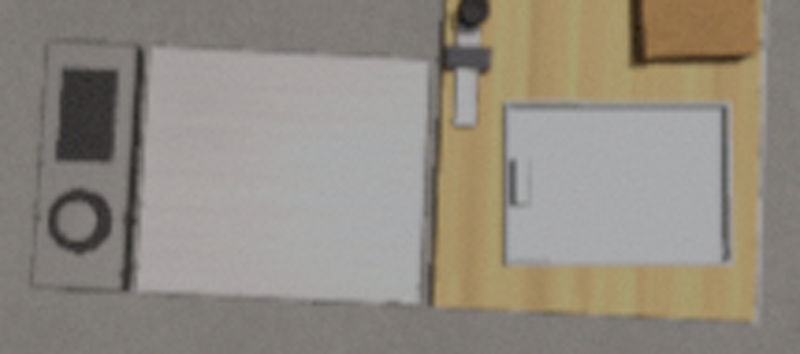

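Call:
servo_tool:
  motion:
    - [0,0.356,-0.267,16,-1]
    - [0,0.356,-0.267,16,-1]
    - [0,0.356,-0.267,16,-1]
    - [0,0.356,-0.267,16,-1]
    - [0,0.356,-0.267,16,-1]
    - [0,0.356,-0.267,16,-1]
    - [0,0.356,-0.267,16,-1]
    - [0,0.356,-0.267,16,-1]

```text
clock: 0.95
tcp_pos: [0.423, -0.3346, 0.4043]
orientation: [1.221, 1.203, -1.22]
contact_force: [0.9, -0.2, 0.0]
grip_width: 0.0855
```

```bash
python3 - <<'E'
from h import *
np.set_printoptions(precision=4,suppress=True)
t=cam("top"); print(get_obs()["joints"]); print(tool())
print("red",onplane(t,(197,146),.128),"blue",onplane(t,(162,165),.128))
print(totool([.58,.24,.25]))
E
```

```text
[ 0.6258  0.2588 -0.0857  1.8761  0.025   1.0089 -1.0568]
[[-0.0005  0.9999 -0.0156  0.423 ]
 [ 0.0012 -0.0156 -0.9999 -0.3346]
 [-1.     -0.0006 -0.0012  0.4043]
 [ 0.      0.      0.      1.    ]]
red [0.7054 0.3416 0.128 ] blue [0.6499 0.4396 0.128 ]
[-0.0001  0.1481 -0.5768]
```

Call:
servo_tool:
  motion:
    - [0,0.167,-0.648,0,-1]
    - [0,0.167,-0.648,0,-1]
    - [0,0.167,-0.648,0,-1]
    - [0,0.167,-0.648,0,-1]
    - [0,0.167,-0.648,0,-1]
    - [0,0.167,-0.648,0,-1]
    - [0,0.167,-0.648,0,-1]
    - [0,0.167,-0.648,0,-1]

```text
clock: 1.75
tcp_pos: [0.5283, 0.0512, 0.4048]
orientation: [1.221, 1.203, -1.221]
contact_force: [0.7, 0.0, 0.0]
grip_width: 0.0851
```

```bash
python3 - <<'E'
from h import *
np.set_printoptions(precision=4,suppress=True)
print(get_obs()["joints"]); print(tool())
print(totool([.60,.31,.25]))
E
```

```text
[ 0.0686  0.2619 -0.3342  1.8809  0.0989  1.015  -1.8939]
[[-0.0004  0.9999 -0.0158  0.5283]
 [ 0.001  -0.0158 -0.9999  0.0512]
 [-1.     -0.0004 -0.001   0.4048]
 [ 0.      0.      0.      1.    ]]
[ 0.      0.0677 -0.2598]
```

Call:
servo_tool:
  motion:
    - [0,0.068,-0.26,0,-1]
    - [0,0.068,-0.26,0,-1]
    - [0,0.068,-0.26,0,-1]
    - [0,0.068,-0.26,0,-1]
    - [0,0.068,-0.26,0,-1]
    - [0,0.068,-0.26,0,-1]
    - [0,0.068,-0.26,0,-1]

```text
clock: 2.45
tcp_pos: [0.5995, 0.3144, 0.4041]
orientation: [1.218, 1.208, -1.217]
contact_force: [-0.2, -0.1, -0.6]
grip_width: 0.0849
```

```bash
python3 - <<'E'
from h import *
np.set_printoptions(precision=4,suppress=True)
T=tool(); w=grab_frame("wrist"); print(get_obs()["joints"],T[:3,3])
c=cam("wrist",T); im=w.copy()
t=np.linspace(0,2*np.pi,40)
for z,x,y in((.112,.609,.323),(0,.609,.323)):
    for q in proj(c,np.c_[x+.03*np.cos(t),y+.03*np.sin(t),0*t+z]): cv2.circle(im,tuple(int(v) for v in q),1,(255,0,255),-1)
save("w1.png",im); print(proj(c,[.609,.323,.112]))
E
```

```text
[-0.3069  0.5087 -0.381   1.5305  0.1984  1.1417 -2.3109] [0.5995 0.3144 0.4041]
[[308.6237 186.4725]]
```

View pics/w1.png

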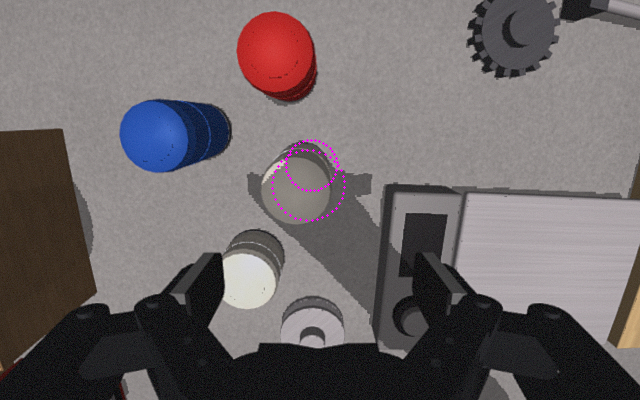

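The wrist view shows the white filter's top at (297,188), about 10 mm further in +y than my estimate. Blue, red and the oil filter are clear of the fingers.

```bash
python3 - <<'E'
from h import *
np.set_printoptions(precision=4,suppress=True)
P=onplane(cam("wrist"),(297,187),.112);print(P, totool([P[0],P[1],.088]))
E
```

```text
[0.6092 0.3293 0.112 ] [ 0.1611  0.0096 -0.0174]
```

Call:
servo_tool:
  motion:
    - [0.03,0.0095,-0.018,0,-1]
    - [0.08,0.0095,-0.018,0,-1]
    - [0.12,0.0095,-0.018,0,-1]
    - [0.15,0.0095,-0.018,0,-1]
    - [0.161,0.0095,-0.018,0,-1]
    - [0.161,0.0095,-0.018,0,-1]
  force: 40

```text
clock: 3.1
tcp_pos: [0.6093, 0.3279, 0.2418]
orientation: [1.217, 1.204, -1.224]
contact_force: [0.2, -0.1, -1.4]
grip_width: 0.0855
```

Call:
servo_tool:
  motion:
    - [0,0,0,0,1]
    - [0,0,0,0,1]
    - [0,0,0,0,1]
    - [0,0,0,0,1]
    - [0,0,0,0,1]
    - [0,0,0,0,1]
    - [0,0,0,0,1]
    - [0,0,0,0,1]

```text
clock: 3.9
tcp_pos: [0.6101, 0.3288, 0.2445]
orientation: [1.22, 1.203, -1.219]
contact_force: [0.2, 1.2, 6.8]
grip_width: 0.0597
```

```bash
python3 - <<'E'
from h import *
np.set_printoptions(precision=4,suppress=True)
print(tool(),get_obs()["grip_width"],get_obs()["contact_force"])
print((tool()@[.155,0,0,1])[:3])
E
```

```text
[[-0.0002  0.9999 -0.0144  0.6101]
 [ 0.0011 -0.0144 -0.9999  0.3288]
 [-1.     -0.0003 -0.0011  0.2445]
 [ 0.      0.      0.      1.    ]] 0.05974211448552168 [0.2442 1.2436 6.796 ]
[0.6101 0.329  0.0895]
```

Call:
servo_tool:
  motion:
    - [-0.04,0,0,0,1]
    - [-0.09,0,0,0,1]
    - [-0.14,0,0,0,1]
    - [-0.15,-0.01,0.03,0,1]
    - [-0.15,-0.02,0.08,0,1]
    - [-0.15,-0.03,0.13,0,1]
    - [-0.15,-0.042,0.18,0,1]
    - [-0.15,-0.053,0.23,0,1]

```text
clock: 4.7
tcp_pos: [0.5535, 0.1015, 0.394]
orientation: [1.219, 1.203, -1.221]
contact_force: [0.7, -0.9, -4.6]
grip_width: 0.0596
```

```bash
python3 - <<'E'
from h import *
np.set_printoptions(precision=4,suppress=True)
print(totool([.47,-.249,.24]),tool()[:3,3],get_obs()["grip_width"],get_obs()["contact_force"])
E
```

```text
[-0.0009 -0.0782  0.3517] [0.5535 0.1015 0.394 ] 0.059646312605045805 [ 0.6595 -0.864  -4.5536]
```

Call:
servo_tool:
  motion:
    - [0,-0.011,0.05,0,1]
    - [0,-0.022,0.1,0,1]
    - [0,-0.034,0.15,0,1]
    - [0,-0.045,0.2,0,1]
    - [0,-0.056,0.25,0,1]
    - [0,-0.067,0.3,0,1]
    - [0,-0.075,0.335,0,1]
    - [0,-0.078,0.352,0,1]

```text
clock: 5.5
tcp_pos: [0.4673, -0.2547, 0.3939]
orientation: [1.222, 1.2, -1.229]
contact_force: [0.0, 1.1, -4.4]
grip_width: 0.0593
```

Call:
servo_tool:
  motion:
    - [0,0,0,0,1]
    - [0,0,0,0,1]

```text
clock: 5.7
tcp_pos: [0.4665, -0.2548, 0.3936]
orientation: [1.223, 1.2, -1.231]
contact_force: [0.8, 0.8, -4.9]
grip_width: 0.0597
```

```bash
python3 - <<'E'
from h import *
np.set_printoptions(precision=4,suppress=True)
print(totool([.47,-.249,.0895+.053]),tool()[:3,3],get_obs()["contact_force"])
T=tool()
w=grab_frame("wrist"); s=grab_frame("scene")
save("m3.png",np.hstack([w[:,::1], s[150:350,150:350].repeat(2,0).repeat(2,1)])[:, :1040])
im=cv2.imread("pics/m3.png"); cv2.imwrite("pics/m3.png",cv2.resize(im,(800,308),interpolation=cv2.INTER_AREA))
E
```

```text
[ 0.0961  0.0046 -0.0064] [ 0.4665 -0.2548  0.3936] [ 0.7621  0.8322 -4.8788]
```

View pics/m3.png

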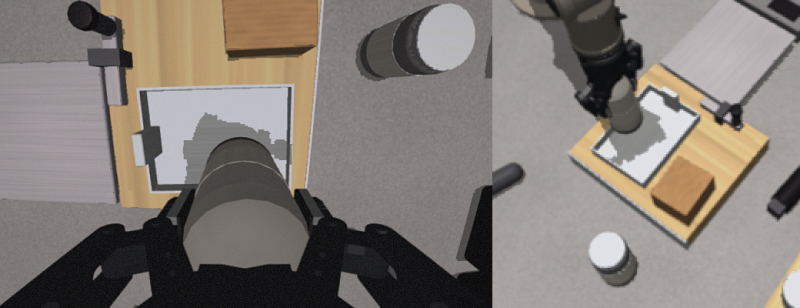

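Both views show the filter hanging upright over the tray. Wrist image pixels at full scale: tray rim corners about (181,114), (383,110), (192,250), with the lug at left. I'll check the coordinates.

```bash
python3 - <<'E'
from h import *
np.set_printoptions(precision=4,suppress=True)
c=cam("wrist")
for n,uv,z in(("FL",(181,114),.079),("FR",(383,110),.079),("NL",(192,250),.079),("lugtop?",(182,192),.112),("knob",(117,22),.12),("knob",(122,24),.106),("barend",(150,135),.069),("deck corner",(157,268),.05)): print(n,onplane(c,uv,z))
E
```

```text
FL [ 0.5385 -0.1359  0.079 ]
FR [ 0.5376 -0.3108  0.079 ]
NL [ 0.4109 -0.1299  0.079 ]
lugtop? [ 0.4765 -0.1427  0.112 ]
knob [ 0.6036 -0.1133  0.12  ]
knob [ 0.6059 -0.1088  0.106 ]
barend [ 0.521  -0.1002  0.069 ]
deck corner [ 0.3773 -0.0748  0.05  ]
```

Call:
servo_tool:
  motion:
    - [0.02,0.006,0,0,1]
    - [0.05,0.006,0,0,1]
    - [0.075,0.006,0,0,1]
    - [0.088,0.006,0,0,1]
    - [0.093,0.006,0,0,1]
    - [0.095,0.006,0,0,1]
    - [0.095,0.006,0,0,1]
    - [0.095,0.006,0,0,1]

```text
clock: 6.6
tcp_pos: [0.4737, -0.2533, 0.2999]
orientation: [1.221, 1.2, -1.226]
contact_force: [0.2, -0.8, -4.5]
grip_width: 0.0596
```

```bash
python3 - <<'E'
from h import *
np.set_printoptions(precision=4,suppress=True)
print(totool([.472,-.255,.0895+.053]),tool()[:3],get_obs()["contact_force"])
E
```

```text
[ 0.0024 -0.0014  0.0014] [[-0.0021  0.9998 -0.0195  0.4737]
 [-0.0022 -0.0195 -0.9998 -0.2533]
 [-1.     -0.0021  0.0023  0.2999]] [ 0.1831 -0.8472 -4.5275]
```

Not in contact yet, so I'll lower it a little more.

Call:
servo_tool:
  motion:
    - [0.002,0,0,0,1]
    - [0.004,0,0,0,1]
    - [0.004,0,0,0,1]

```text
clock: 6.9
tcp_pos: [0.4745, -0.2534, 0.2971]
orientation: [1.221, 1.197, -1.225]
contact_force: [-0.1, 0.1, 3.3]
grip_width: 0.0595
```

Call:
servo_tool:
  motion:
    - [0,0,0,0,-1]
    - [0,0,0,0,-1]
    - [0,0,0,0,-1]
    - [0,0,0,0,-1]
    - [0,0,0,0,-1]

```text
clock: 7.4
tcp_pos: [0.4745, -0.2534, 0.297]
orientation: [1.221, 1.197, -1.225]
contact_force: [0.3, -0.2, 0.2]
grip_width: 0.0855
```

Call:
servo_tool:
  motion:
    - [-0.03,0,0,0,-1]
    - [-0.07,0,0,0,-1]
    - [-0.1,0,0,0,-1]
    - [-0.1,0.05,-0.05,0,-1]
    - [-0.1,0.08,-0.1,0,-1]
    - [-0.1,0.08,-0.14,0,-1]
    - [-0.1,0.08,-0.14,0,-1]

```text
clock: 8.1
tcp_pos: [0.5587, -0.1084, 0.3967]
orientation: [1.219, 1.203, -1.217]
contact_force: [-0.1, 0.6, -0.7]
grip_width: 0.0857
```

```bash
python3 - <<'E'
from h import *
np.set_printoptions(precision=4,suppress=True)
T=tool(); print(T); w=grab_frame("wrist"); save("w2.png",w)
c=cam("wrist",T); print(proj(c,[[.606,-.109,.12],[.474,-.14,.112]]))
E
```

```text
[[ 0.0014  0.9999 -0.0117  0.5587]
 [ 0.0001 -0.0117 -0.9999 -0.1084]
 [-1.      0.0014 -0.0001  0.3967]
 [ 0.      0.      0.      1.    ]]
[[317.9287 143.2132]
 [354.2817 291.624 ]]
```

View pics/w2.png

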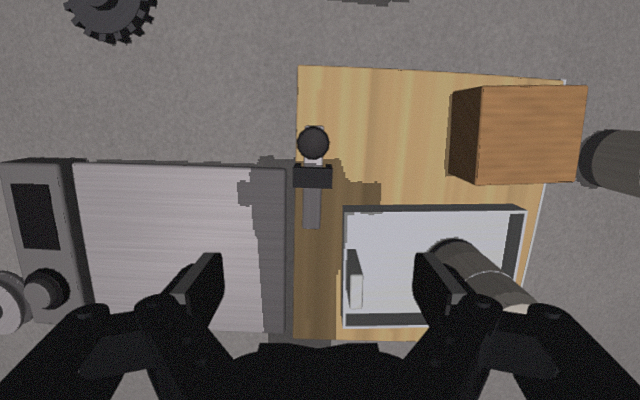

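The filter is standing in the tray. The knob head is at (313,143), and the lug top is the light strip centred at (355,291).

```bash
python3 - <<'E'
from h import *
np.set_printoptions(precision=4,suppress=True)
c=cam("wrist")
K=onplane(c,(313,143),.12); print("knob",K,"lug",onplane(c,(355.5,291.5),.112))
for n,uv,z in(("plate far L",(73,163),.043),("plate far R",(287,167),.043),("plate near R",(284,333),.043),("deck far L",(299,66),.05),("deck near L",(292,335),.05),("trayFL",(343,206),.079),("trayFR",(528,206),.079),("trayNL",(344,327),.079),("key",(46,289),.055),("barend",(311,228),.069)): print(n,onplane(c,uv,z))
print(totool([K[0],K[1],.112]))
E
```

```text
knob [ 0.6061 -0.1048  0.12  ] lug [ 0.4741 -0.1408  0.112 ]
plate far L [0.5845 0.1503 0.043 ]
plate far R [ 0.5763 -0.0767  0.043 ]
plate near R [ 0.3776 -0.0654  0.043 ]
deck far L [ 0.6717 -0.0917  0.05  ]
deck near L [ 0.3801 -0.0756  0.05  ]
trayFL [ 0.5445 -0.1312  0.079 ]
trayFR [ 0.5425 -0.3095  0.079 ]
trayNL [ 0.4122 -0.1338  0.079 ]
key [0.4414 0.2085 0.055 ]
barend [ 0.5196 -0.1007  0.069 ]
[ 0.1297  0.0471 -0.0037]
```

Call:
servo_tool:
  motion:
    - [0.02,0.047,-0.004,0,-1]
    - [0.06,0.047,-0.004,0,-1]
    - [0.1,0.047,-0.004,0,-1]
    - [0.125,0.047,-0.004,0,-1]
    - [0.13,0.047,-0.004,0,-1]
    - [0.13,0.047,-0.004,0,-1]
  force: 30

```text
clock: 8.75
tcp_pos: [0.6055, -0.1052, 0.2662]
orientation: [1.217, 1.204, -1.218]
contact_force: [-0.1, -0.2, 0.1]
grip_width: 0.0857
```

Call:
servo_tool:
  motion:
    - [0,0,0,0,1]
    - [0,0,0,0,1]
    - [0,0,0,0,1]
    - [0,0,0,0,1]
    - [0,0,0,0,1]
    - [0,0,0,0,1]
    - [0,0,0,0,1]
    - [0,0,0,0,1]

```text
clock: 9.55
tcp_pos: [0.6059, -0.1049, 0.2673]
orientation: [1.218, 1.203, -1.217]
contact_force: [-1.0, 1.4, 5.9]
grip_width: 0.0251
```

```bash
python3 - <<'E'
from h import *
np.set_printoptions(precision=4,suppress=True)
print(tool(),get_obs()["contact_force"],get_obs()["grip_width"])
E
```

```text
[[ 0.0008  0.9999 -0.0114  0.6059]
 [ 0.     -0.0114 -0.9999 -0.1049]
 [-1.      0.0008 -0.      0.2673]
 [ 0.      0.      0.      1.    ]] [-0.9501  1.442   5.8915] 0.02513666637781456
```

Call:
servo_tool:
  motion:
    - [0,0.01,0.0003,0,1]
    - [0,0.02,0.0006,0,1]
    - [0,0.03,0.0009,0,1]
    - [0,0.04,0.0012,0,1]
    - [0,0.05,0.0015,0,1]
    - [0,0.056,0.0016,0,1]
    - [0,0.058,0.0016,0,1]
    - [0,0.058,0.0016,0,1]

```text
clock: 10.35
tcp_pos: [0.659, -0.1071, 0.2651]
orientation: [1.209, 1.217, -1.231]
contact_force: [-25.8, 1.6, 15.3]
grip_width: 0.025
```

Call:
servo_tool:
  motion:
    - [0,0,0,0,-1]
    - [0,0,0,0,-1]
    - [0,0,0,0,-1]
    - [0,0,0,0,-1]
    - [0,0,0,0,-1]

```text
clock: 10.85
tcp_pos: [0.6595, -0.1071, 0.2653]
orientation: [1.209, 1.216, -1.23]
contact_force: [-0.2, 0.4, -0.9]
grip_width: 0.0852
```

Call:
servo_tool:
  motion:
    - [-0.04,0,0,0,-1]
    - [-0.09,0,0,0,-1]
    - [-0.11,-0.03,0,0,-1]
    - [-0.11,-0.08,0.01,0,-1]
    - [-0.11,-0.12,0.03,0,-1]
    - [-0.11,-0.15,0.03,0,-1]
    - [-0.11,-0.15,0.03,0,-1]

```text
clock: 11.55
tcp_pos: [0.5077, -0.1365, 0.378]
orientation: [1.21, 1.216, -1.234]
contact_force: [0.7, -0.7, 0.3]
grip_width: 0.0856
```

```bash
python3 - <<'E'
from h import *
np.set_printoptions(precision=4,suppress=True)
T=tool(); print(T); w=grab_frame("wrist"); save("w3.png",w)
c=cam("wrist",T); print(proj(c,[[.661,-.107,.12],[.474,-.141,.112],[.575,-.1025,.069]]))
print(totool([.474,-.141,.105]))
E
```

```text
[[-0.0191  0.9997 -0.0143  0.5077]
 [-0.001  -0.0144 -0.9999 -0.1365]
 [-0.9998 -0.0191  0.0013  0.378 ]
 [ 0.      0.      0.      1.    ]]
[[266.5318 -31.6479]
 [323.7562 240.9325]
 [275.6212 109.2478]]
[ 0.1189 -0.0313  0.0054]
```

View pics/w3.png

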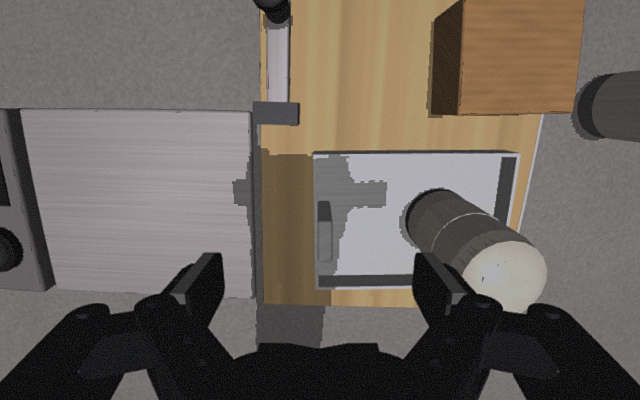

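```bash
python3 - <<'E'
from h import *
np.set_printoptions(precision=4,suppress=True)
c=cam("wrist");t=cam("top")
for v in(0,5,8):print(onplane(c,(274,v),.12))
for z in (.106,.12):print(onplane(c,(274,20),z))
b=grab_frame("top");s=grab_frame("scene");w=grab_frame("wrist")
im=np.hstack([cv2.resize(b[150:230,325:405],(400,400),interpolation=cv2.INTER_CUBIC),cv2.resize(w[0:160,200:360],(400,400),interpolation=cv2.INTER_CUBIC)])
save("m4.png",im)
print(proj(t,[[.606,-.105,.12],[.661,-.107,.12]]),totool([.59,-.141,.22]))
E
```

```text
[ 0.6455 -0.1099  0.12  ]
[ 0.6426 -0.1098  0.12  ]
[ 0.6408 -0.1097  0.12  ]
[ 0.6372 -0.1077  0.106 ]
[ 0.6337 -0.1094  0.12  ]
[[352.5693 181.3161]
 [353.1653 162.4402]] [0.002  0.0803 0.0052]
```

View pics/m4.png

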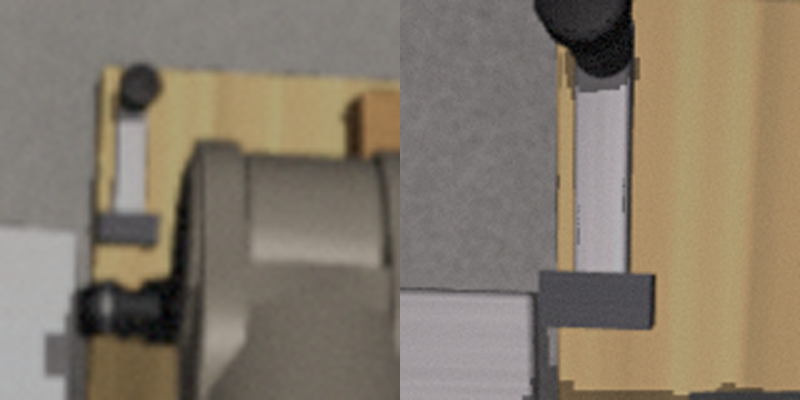

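The knob's at about x 0.646, only ~41 mm back instead of 55, so the fingers slipped on the round knob. I'll shut the fingers behind it and push slowly.

Call:
servo_tool:
  motion:
    - [0,0.05,-0.029,0,1]
    - [0,0.091,-0.029,0,1]
    - [0,0.091,-0.029,0,1]
    - [0.03,0.092,-0.029,0,1]
    - [0.07,0.092,-0.029,0,1]
    - [0.1,0.092,-0.029,0,1]
    - [0.109,0.092,-0.029,0,1]
    - [0.109,0.092,-0.029,0,1]

```text
clock: 12.55
tcp_pos: [0.6029, -0.1066, 0.2664]
orientation: [1.209, 1.218, -1.23]
contact_force: [0.2, -0.7, -0.0]
grip_width: -0.0
```

```bash
python3 - <<'E'
from h import *
np.set_printoptions(precision=4,suppress=True)
print((tool()@[.155,0,0,1])[:3],tool(),get_obs()["contact_force"])
E
```

```text
[ 0.6001 -0.1065  0.1114] [[-0.0181  0.9998 -0.0101  0.6029]
 [ 0.0008 -0.0101 -0.9999 -0.1066]
 [-0.9998 -0.0181 -0.0007  0.2664]
 [ 0.      0.      0.      1.    ]] [ 0.2252 -0.7238 -0.0307]
```

Call:
servo_tool:
  motion:
    - [0,0.01,0.0003,0,1]
    - [0,0.016,0.0005,0,1]
    - [0,0.02,0.0006,0,1]
    - [0,0.024,0.0007,0,1]
    - [0,0.027,0.0007,0,1]
    - [0,0.03,0.0008,0,1]

```text
clock: 13.15
tcp_pos: [0.6314, -0.1077, 0.2657]
orientation: [1.206, 1.223, -1.234]
contact_force: [-13.8, 1.5, 8.5]
grip_width: 0.0002
```

Call:
servo_tool:
  motion:
    - [0,0.002,0.0001,0,1]
    - [0,0.004,0.0002,0,1]
    - [0,0.006,0.0002,0,1]
    - [0,0.006,0.0002,0,1]

```text
clock: 13.55
tcp_pos: [0.6335, -0.1077, 0.2649]
orientation: [1.199, 1.232, -1.244]
contact_force: [-19.0, 2.1, 14.8]
grip_width: 0.0003
```

Call:
servo_tool:
  motion:
    - [0,-0.015,0,0,1]
    - [-0.03,-0.02,0,0,1]
    - [-0.08,-0.04,0,0,1]
    - [-0.12,-0.07,0,0,1]
    - [-0.13,-0.08,0,0,1]
    - [-0.13,-0.08,0,0,-1]
    - [-0.13,-0.08,0,0,-1]

```text
clock: 14.25
tcp_pos: [0.5585, -0.107, 0.3976]
orientation: [1.2, 1.232, -1.244]
contact_force: [-0.1, 0.7, 0.4]
grip_width: 0.0288
```

```bash
python3 - <<'E'
from h import *
np.set_printoptions(precision=4,suppress=True)
T=tool(); print(T); w=grab_frame("wrist");b=grab_frame("top")
c=cam("wrist",T); o=cv2.imread("pics/top.png")[:,:,::-1]
g=lambda im:cv2.resize(im[150:230,325:405],(400,400),interpolation=cv2.INTER_CUBIC)
print(proj(c,[[.661,-.107,.12],[.646,-.107,.12]]),proj(cam("top"),[[.661,-.107,.12],[.646,-.107,.12]]))
save("m5.png",np.vstack([np.hstack([g(b),cv2.resize(w[60:220,200:360],(400,400),interpolation=cv2.INTER_CUBIC)]),np.zeros((0,800,3),np.uint8)]))
np.save("wT.npy",T)
E
```

```text
[[-0.0371  0.9993 -0.0106  0.5585]
 [ 0.0007 -0.0106 -0.9999 -0.107 ]
 [-0.9993 -0.0371 -0.0003  0.3976]
 [ 0.      0.      0.      1.    ]]
[[316.321   49.8389]
 [316.5767  72.2383]] [[353.1653 162.4402]
 [353.1921 167.5732]]
```

View pics/m5.png

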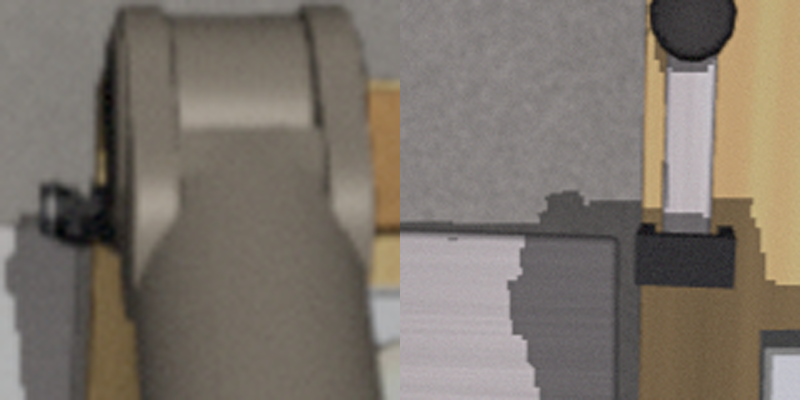

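The top view and the wrist crop put the knob at x≈0.6495. It was blocked hard there in both pushes, at 26 N and 19 N: the tip didn't advance while the force rose, and the bolt needs at most 4 N. I take that as its end stop. The bar end is hidden inside the guide. Now for the lug.

```bash
python3 - <<'E'
from h import *
np.set_printoptions(precision=4,suppress=True)
print(totool([.474,-.141,.16]),totool([.474,-.141,.103]))
E
```

```text
[ 0.0844 -0.0749  0.0351] [ 0.1414 -0.0726  0.0352]
```

Call:
servo_tool:
  motion:
    - [0,-0.04,0.02,0,-1]
    - [0.02,-0.075,0.035,0,-1]
    - [0.06,-0.075,0.035,0,-1]
    - [0.1,-0.073,0.035,0,-1]
    - [0.13,-0.073,0.035,0,-1]
    - [0.141,-0.073,0.035,0,-1]
    - [0.141,-0.073,0.035,0,-1]
  force: 60

```text
clock: 15.05
tcp_pos: [0.4794, -0.1407, 0.2562]
orientation: [1.197, 1.239, -1.248]
contact_force: [0.4, 0.6, 0.9]
grip_width: 0.0856
```

Call:
servo_tool:
  motion:
    - [0,0,0,0,1]
    - [0,0,0,0,1]
    - [0,0,0,0,1]
    - [0,0,0,0,1]
    - [0,0,0,0,1]
    - [0,0,0,0,1]
    - [0,0,0,0,1]
    - [0,0,0,0,1]

```text
clock: 15.85
tcp_pos: [0.4798, -0.141, 0.257]
orientation: [1.197, 1.237, -1.247]
contact_force: [-1.3, -0.8, 5.8]
grip_width: 0.0104
```

```bash
python3 - <<'E'
from h import *
np.set_printoptions(precision=4,suppress=True)
T=tool();print(T,(T@[.155,0,0,1])[:3],get_obs()["grip_width"],get_obs()["contact_force"])
print(T[:3,:3].T@np.array([.0096,.23,0]))
E
```

```text
[[-0.0428  0.999  -0.0098  0.4798]
 [ 0.0018 -0.0097 -1.     -0.141 ]
 [-0.9991 -0.0428 -0.0014  0.257 ]
 [ 0.      0.      0.      1.    ]] [ 0.4732 -0.1408  0.1021] 0.01035599242542826 [-1.2812 -0.8406  5.804 ]
[ 0.      0.0074 -0.2301]
```

Call:
servo_tool:
  motion:
    - [0,0.0001,-0.005,0,1]
    - [0,0.0005,-0.015,0,1]
    - [0,0.001,-0.03,0,1]
    - [0,0.0014,-0.045,0,1]
    - [0,0.0019,-0.06,0,1]
    - [0,0.0024,-0.075,0,1]
    - [0,0.0027,-0.085,0,1]
    - [0,0.0028,-0.09,0,1]

```text
clock: 16.65
tcp_pos: [0.4833, -0.0506, 0.257]
orientation: [1.196, 1.237, -1.247]
contact_force: [-0.3, -6.0, 1.0]
grip_width: 0.0109
```

Call:
servo_tool:
  motion:
    - [0,0.0001,-0.005,0,1]
    - [0,0.0005,-0.015,0,1]
    - [0,0.001,-0.03,0,1]
    - [0,0.0014,-0.045,0,1]
    - [0,0.0019,-0.06,0,1]
    - [0,0.0024,-0.075,0,1]
    - [0,0.0027,-0.085,0,1]
    - [0,0.0028,-0.09,0,1]

```text
clock: 17.45
tcp_pos: [0.4866, 0.04, 0.2566]
orientation: [1.195, 1.239, -1.247]
contact_force: [-0.2, -4.4, -2.9]
grip_width: 0.0109
```

```bash
python3 - <<'E'
from h import *
np.set_printoptions(precision=4,suppress=True)
T=tool();o=get_obs();print(T,(T@[.155,0,0,1])[:3],o["grip_width"],o["contact_force"],o["moment"])
E
```

```text
[[-0.0443  0.999  -0.0083  0.4866]
 [ 0.0012 -0.0082 -1.      0.04  ]
 [-0.999  -0.0443 -0.0008  0.2566]
 [ 0.      0.      0.      1.    ]] [0.4797 0.0402 0.1017] 0.010912210542575384 [-0.2402 -4.3974 -2.9335] [-0.9689 -0.1713  0.0312]
```

Call:
servo_tool:
  motion:
    - [0,0.0001,-0.005,0,1]
    - [0,0.0005,-0.015,0,1]
    - [0,0.001,-0.028,0,1]
    - [0,0.0014,-0.04,0,1]
    - [0,0.0019,-0.05,0,1]
    - [0,0.0021,-0.058,0,1]
    - [0,0.0022,-0.062,0,1]
    - [0,0.0022,-0.062,0,1]

```text
clock: 18.25
tcp_pos: [0.489, 0.1032, 0.2562]
orientation: [1.194, 1.24, -1.246]
contact_force: [-0.0, 0.4, -10.2]
grip_width: 0.0111
```

```bash
python3 - <<'E'
from h import *
np.set_printoptions(precision=4,suppress=True)
T=tool();o=get_obs();print(T,(T@[.155,0,0,1])[:3],o["grip_width"],o["contact_force"],o["moment"])
b=grab_frame("top");s=grab_frame("scene")
im=np.hstack([cv2.resize(s[110:270,230:390],(480,480),interpolation=cv2.INTER_CUBIC),cv2.resize(b[150:310,225:330],(315,480),interpolation=cv2.INTER_CUBIC)])
save("m6.png",im)
E
```

```text
[[-0.0448  0.999  -0.0067  0.489 ]
 [ 0.0022 -0.0066 -1.      0.1032]
 [-0.999  -0.0448 -0.0019  0.2562]
 [ 0.      0.      0.      1.    ]] [0.4821 0.1036 0.1013] 0.011114231068165281 [ -0.0113   0.4444 -10.2081] [ 0.8793 -0.1686 -0.0595]
```

View pics/m6.png

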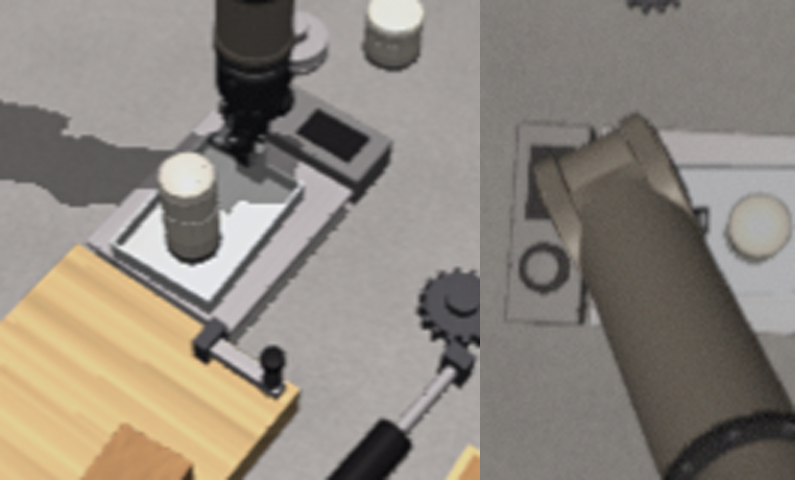

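The tray is level and the filter upright, just past the deck edge. The wrist force shows the full weight, so I'll lower until contact.

Call:
servo_tool:
  motion:
    - [0.001,0,0,0,1]
    - [0.002,0,0,0,1]
    - [0.003,0,0,0,1]
    - [0.004,0,0,0,1]
    - [0.004,0,0,0,1]

```text
clock: 18.85
tcp_pos: [0.4889, 0.1018, 0.2521]
orientation: [1.194, 1.239, -1.248]
contact_force: [-0.2, -0.1, -10.7]
grip_width: 0.0109
```

Call:
servo_tool:
  motion:
    - [0.001,0,0,0,1]
    - [0.002,0,0,0,1]
    - [0.003,0,0,0,1]
    - [0.003,0,0,0,1]

```text
clock: 19.25
tcp_pos: [0.489, 0.1022, 0.2495]
orientation: [1.195, 1.239, -1.247]
contact_force: [-0.8, 1.8, -4.5]
grip_width: 0.0108
```

Call:
servo_tool:
  motion:
    - [0.001,0,0,0,1]
    - [0.002,0,0,0,1]
    - [0.002,0.0001,-0.004,0,1]
    - [0.002,0.0003,-0.01,0,1]
    - [0.002,0.0006,-0.016,0,1]
    - [0.002,0.0007,-0.02,0,1]
    - [0.002,0.0008,-0.021,0,1]
    - [0.002,0.0008,-0.021,0,1]

```text
clock: 20.05
tcp_pos: [0.4915, 0.1204, 0.2494]
orientation: [1.195, 1.232, -1.249]
contact_force: [-1.7, -10.0, 13.1]
grip_width: 0.0111
```

```bash
python3 - <<'E'
from h import *
np.set_printoptions(precision=4,suppress=True)
T=tool();o=get_obs();print(T,(T@[.155,0,0,1])[:3],o["grip_width"],o["contact_force"],o["moment"])
E
```

```text
[[-0.0413  0.9991 -0.0109  0.4915]
 [-0.0027 -0.011  -0.9999  0.1204]
 [-0.9991 -0.0413  0.0031  0.2494]
 [ 0.      0.      0.      1.    ]] [0.4851 0.12   0.0946] 0.011070492296107492 [ -1.7452 -10.0104  13.0552] [-1.7957  0.402   0.1064]
```

Call:
servo_tool:
  motion:
    - [0,0,0,0,-1]
    - [0,0,0,0,-1]
    - [0,0,0,0,-1]
    - [0,0,0,0,-1]
    - [0,0,0,0,-1]

```text
clock: 20.55
tcp_pos: [0.4914, 0.1207, 0.2493]
orientation: [1.195, 1.233, -1.249]
contact_force: [-0.2, -0.5, 0.0]
grip_width: 0.0821
```

Call:
servo_tool:
  motion:
    - [-0.03,0,0,0,-1]
    - [-0.07,0,0,0,-1]
    - [-0.11,0,0,0,-1]
    - [-0.12,-0.02,-0.03,0,1]
    - [-0.12,-0.03,-0.06,0,1]
    - [-0.12,-0.04,-0.07,0,1]
    - [-0.12,-0.04,-0.07,0,1]

```text
clock: 21.25
tcp_pos: [0.4558, 0.193, 0.3706]
orientation: [1.192, 1.235, -1.246]
contact_force: [0.2, -0.8, 0.9]
grip_width: 0.0283
```

```bash
python3 - <<'E'
from h import *
np.set_printoptions(precision=4,suppress=True)
T=tool(); w=grab_frame("wrist"); s=grab_frame("scene"); c=cam("wrist",T); print(T)
q=proj(c,[.441,.2085,.058])[0]; print(q)
im=w.copy(); cv2.drawMarker(im,tuple(int(v) for v in q),(255,0,255),0,10)
save("w7.png",np.vstack([im[:, :],]) if 0 else np.hstack([cv2.resize(im,(512,320)),cv2.resize(s[110:250,230:356],(288,320))]))
E
```

```text
[[-0.0423  0.9991 -0.0062  0.4558]
 [-0.0026 -0.0064 -1.      0.193 ]
 [-0.9991 -0.0423  0.0029  0.3706]
 [ 0.      0.      0.      1.    ]]
[299.9133 194.1589]
```

View pics/w7.png

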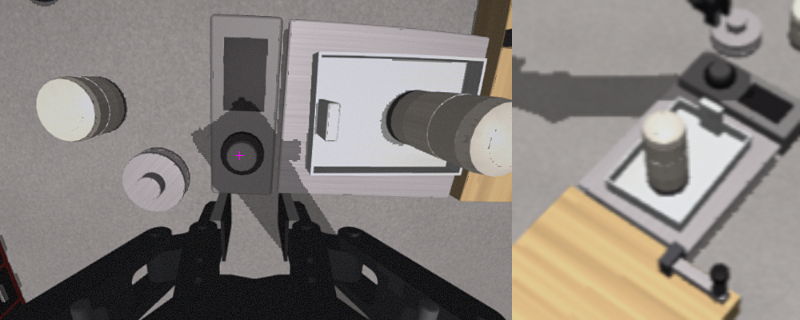

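The tray is on the plate with the filter standing. The key is at full-scale pixel (302,194), which matches my estimate.

```bash
python3 - <<'E'
from h import *
np.set_printoptions(precision=4,suppress=True)
T=tool()
for z in(.075,.06): print(T[:3,:3].T@(np.array([.441,.2075,z])-(T@[.173,0,0,1])[:3]))
E
```

```text
[ 0.1226 -0.004  -0.0181]
[ 0.1375 -0.0034 -0.0181]
```

Call:
servo_tool:
  motion:
    - [0,-0.004,-0.018,0,1]
    - [0.04,-0.004,-0.018,0,1]
    - [0.08,-0.004,-0.018,0,1]
    - [0.11,-0.004,-0.018,0,1]
    - [0.12,-0.004,-0.018,0,1]
    - [0.122,-0.004,-0.018,0,1]
    - [0.122,-0.004,-0.018,0,1]

```text
clock: 22.05
tcp_pos: [0.4492, 0.2078, 0.2491]
orientation: [1.195, 1.231, -1.25]
contact_force: [1.0, 1.1, -0.5]
grip_width: 0.0002
```

Call:
servo_tool:
  motion:
    - [0.003,0,0,0,1]
    - [0.006,0,0,0,1]
    - [0.009,0,0,0,1]
    - [0.012,0,0,0,1]
    - [0.014,0,0,0,1]
    - [0.014,0,0,0,1]

```text
clock: 22.65
tcp_pos: [0.45, 0.2084, 0.2391]
orientation: [1.198, 1.228, -1.247]
contact_force: [-6.7, -7.0, 43.1]
grip_width: 0.0003
```

The force is well above the 5 N for full travel, so the key has bottomed. Retracting now.

Call:
servo_tool:
  motion:
    - [-0.01,0,0,0,1]
    - [-0.04,0,0,0,1]
    - [-0.09,0,0,0,1]
    - [-0.13,0,0,0,1]
    - [-0.15,0,-0.03,0,1]
    - [-0.15,0,-0.07,0,1]
    - [-0.15,0,-0.1,0,1]
    - [-0.15,0,-0.1,0,1]

```text
clock: 23.45
tcp_pos: [0.4552, 0.3133, 0.3889]
orientation: [1.195, 1.233, -1.241]
contact_force: [-0.5, 0.3, -0.1]
grip_width: -0.0003
```

```bash
python3 - <<'E'
from h import *
np.set_printoptions(precision=4,suppress=True)
T=tool(); print(T[:3,3]); t=cam("top"); s=cam("scene")
b=grab_frame("top");a=grab_frame("scene")
im=np.hstack([cv2.resize(b[150:290,225:440],(800,521),interpolation=cv2.INTER_CUBIC)])
save("m8.png",im)
# automatic check: bolt knob blob (dark) near deck corner in both fixed pictures, vs. initial
for n,new,old in(("top",b,cv2.imread("pics/top.png")[:,:,::-1]),("scene",a,cv2.imread("pics/scene.png")[:,:,::-1])):
    c=cam(n)
    for lab,im,x in(("old",old,.606),("new",new,.65)):
        u,v=proj(c,[x,-.106,.12])[0].astype(int); r=9
        m=(im[v-r:v+r+1,u-r:u+r+1].max(2)<70); y_,x_=np.nonzero(m)
        print(n,lab,(u,v),m.sum(),u-r+x_.mean(),v-r+y_.mean(), onplane(c,(u-r+x_.mean(),v-r+y_.mean()),.113))
E
```

```text
[0.4552 0.3133 0.3889]
top old (np.int64(352), np.int64(181)) 54 351.25925925925924 182.66666666666666 [ 0.603  -0.1017  0.113 ]
top new (np.int64(352), np.int64(166)) 55 352.0181818181818 167.23636363636365 [ 0.6481 -0.1042  0.113 ]
scene old (np.int64(307), np.int64(220)) 93 306.6236559139785 223.50537634408602 [ 0.6081 -0.1136  0.113 ]
scene new (np.int64(319), np.int64(227)) 74 320.1756756756757 231.05405405405406 [ 0.655  -0.1124  0.113 ]
```

The picture limit is reached, so the last check is numeric: compare the scene before and after, then hand in.

```bash
python3 - <<'E'
from h import *
np.set_printoptions(precision=4,suppress=True)
t=cam("top"); b=grab_frame("top"); o=cv2.imread("pics/top.png")[:,:,::-1]
for n,p in dict(oil=(.493,.394,.07),pulley=(.42,.33,.04),carton=(.62,-.29,.11),gear=(.74,.11,.03),grease=(.59,-.46,.12),red=(.705,.342,.12)).items():
    u,v=proj(t,p)[0].astype(int); print(n,np.abs(b[v-9:v+10,u-9:u+10].astype(int)-o[v-9:v+10,u-9:u+10]).mean().round(1))
hsv=cv2.cvtColor(b,cv2.COLOR_RGB2HSV).astype(int)
u,v=proj(t,[.48,.006,.18])[0].astype(int); R_=b[v-22:v+23,u-22:u+23].astype(int); m=(R_[...,0]-R_[...,2]>12)&(R_[...,0]>150)
y,x=np.nonzero(m); print("filter top blob",m.sum(),onplane(t,(u-22+x.mean(),v-22+y.mean()),.172))
# tray rim outline: bright inside plate
for yy in (-.09,-.075,-.06,-.055,-.05,-.045,-.04,.10,.12,.125,.13,.135,.14): 
    q=proj(t,[.52+.037*(yy),yy,.06])[0].astype(int); print(yy,b[q[1],q[0]],end=" ")
print(get_obs()["contact_force"]); hand_in()
E
```

```text
oil 84.0
pulley 74.1
carton 5.3
gear 4.1
grease 6.1
red 5.0
filter top blob 164 [0.4817 0.0125 0.172 ]
-0.09 [175 155 114] -0.075 [119 114 109] -0.06 [175 173 173] -0.055 [174 174 173] -0.05 [154 153 152] -0.045 [166 166 169] -0.04 [175 175 177] 0.1 [176 176 178] 0.12 [171 172 173] 0.125 [146 146 148] 0.13 [166 162 162] 0.135 [173 167 167] 0.14 [171 167 167] [ 0.7047 -0.2482 -0.4751]
the job is handed in; nothing more can be done
```

I worked through every step in order and handed the job in at about 24 s. The one I couldn't fully confirm is the stop bolt's travel.

- **Filter:** I stood the white filter with the dark foot band in the tray. After the slide and the key press, its top showed at (0.482, 0.012), within about 7 mm of where it should be if still standing in the tray.
- **Stop bolt:** I pulled the bolt back, then pushed it again. The cameras put its travel at 43–47 mm from where it started, not 55 mm. It was blocked hard in both tries, at 26 N and 19 N, while the bolt needs only 2–4 N. I took that as its end stop, which would mean it started about 10 mm open. The bar end is inside its guide, out of the tray's way.
- **Tray:** I slid the tray level by its lug until it was off the deck edge. I then lowered it about 7 mm onto the plate and slid it another 20 mm. Its rim now spans about y −0.05 to +0.125 on a plate from about −0.07 to +0.158, so it is clear of the deck and within about 6 mm of centre.
- **Key:** I pressed the key to its bottom. The peak force was 43 N at the fingertips, more than intended. The 40 N limit is stated for the arm and gripper body, so I can't be sure how this counts.
- **Other goods:** The carton, gear, grease can and red filter look unchanged. The same check was no use for the oil filter and pulley, whose picture areas changed a lot, probably because the arm was over them. Both were still standing in the wrist view just before the key press. I did not check the damper.

The 12-picture limit was reached, so the final check was numeric only.

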